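# Fill the reagent kit tray by colour

### The job

Make up the reagent kit: stand the red-, grey- and blue-capped reagent bottles and the green-capped dropper vial in the white tray, each upright and fully down inside the seat of its own cap colour. Keep them upright on the way. The yellow-capped bottle and the specimen cup with the red lid are not part of the kit: leave them standing where they are.

Things in the scene. Friction and masses are not known exactly. Their poses are not given: they have to be found in the camera images.
- bottle_red: small white plastic reagent bottle with a RED screw cap and a red label band; round body 36 mm across up to about 32 mm height, shoulder up to 40 mm, cap 27 mm across from there to the top at 62 mm; about 0.07 kg. Stands upright and loose; origin at the centre of its underside, z up its axis.
- bottle_yellow: look-alike that is no part of the kit: small white plastic reagent bottle with a YELLOW screw cap and a yellow label band, 36 mm across, 60 mm high, about 0.07 kg. (One like it stands far back on the left as scenery.) Stands upright and loose; origin at the centre of its underside, z up its axis.
- bottle_blue: white plastic reagent bottle with a BLUE screw cap and a blue label band; round body 48 mm across up to about 45 mm height, shoulder up to 55 mm, cap 33 mm across to the top at 78 mm; about 0.16 kg. Stands upright and loose; origin at the centre of its underside, z up its axis.
- vial_green: slim white dropper vial with a GREEN cap; round body 28 mm across up to about 36 mm height, green cap 24 mm across to the top at 62 mm; about 0.05 kg. Stands upright and loose; origin at the centre of its underside, z up its axis.
- bottle_grey: white plastic reagent bottle with a light GREY screw cap and a grey label band; round body 42 mm across up to about 38 mm height, shoulder up to 48 mm, cap 30 mm across to the top at 70 mm; about 0.11 kg. Stands upright and loose; origin at the centre of its underside, z up its axis.
- cup_red_lid: look-alike that is no part of the kit: squat specimen cup with a wide flat RED screw lid, 58 mm across the lid, 66 mm high, about 0.05 kg. Stands upright and loose; origin at the centre of its underside, z up its axis.
- seat_red: RED round seat, a low open dish: bore 58 mm, outside 66 mm, 10 mm high, floor 3 mm thick. Origin: centre of its underside, z up. Fixed in the white tray (fixed, 220 x 220 mm, rim 14 mm high, a lug on two sides); floor 7 mm, rim 14 mm above the worktop. The four seats form a square, 100 mm apart; which colour is where varies.
- seat_grey: GREY round seat, a low open dish: bore 64 mm, outside 72 mm, 10 mm high, floor 3 mm thick. Origin: centre of its underside, z up. Fixed in the white tray (fixed, 220 x 220 mm, rim 14 mm high, a lug on two sides); floor 7 mm, rim 14 mm above the worktop. The four seats form a square, 100 mm apart; which colour is where varies.
- seat_blue: BLUE round seat, a low open dish: bore 70 mm, outside 78 mm, 10 mm high, floor 3 mm thick. Origin: centre of its underside, z up. Fixed in the white tray (fixed, 220 x 220 mm, rim 14 mm high, a lug on two sides); floor 7 mm, rim 14 mm above the worktop. The four seats form a square, 100 mm apart; which colour is where varies.
- seat_green: GREEN round seat, a low open dish: bore 50 mm, outside 58 mm, 10 mm high, floor 3 mm thick. Origin: centre of its underside, z up. Fixed in the white tray (fixed, 220 x 220 mm, rim 14 mm high, a lug on two sides); floor 7 mm, rim 14 mm above the worktop. The four seats form a square, 100 mm apart; which colour is where varies.
Things that resemble listed ones, but are neither listed nor needed, are in the scene too. What is meant by the bottle_blue is not turquoise, and is the larger of those in its own colour.

How it is judged:
By the outcome, as a careful person would: the job done as asked, in the order asked, and still so for the second after the job is handed in, with the robot touching nothing.
It also fails if it takes over 112 s, if anything falls off the work surface, if the arm or the gripper's body presses on something with over 40 N, if the wrist force passes 120 N, or if a joint passes its speed limit or range.

### The arm

A 6-joint arm with a two-finger parallel gripper is mounted at the origin on a cart in front of the work surface, level with it; the furniture and walls round the work are solid. World frame = base frame: x ahead of the robot, y to its left, z up, the work surface at z = 0. Lengths are in m, angles in rad, forces in N, time in s.
With the tool pointing down it reaches from about 0.325 to 0.775 m from the base axis. Payload 9.3 kg.
Tool frame: the origin (TCP) lies at the very end of the fingers, on their centre line; the grasp point (between the pads) lies 19 mm behind it; z points along the fingers, y is the line along which they close (so a half turn about z gives the same grasp; the last joint's range is limited). The gripper opens to 85 mm and grips with 20 to 120 N. Pads are 22 mm wide; open, the fingers measure 114 mm over their backs; the gripper's body (76 mm by 85 mm) begins 54 mm behind the grasp point. The pads swing forward as they close: fully open they stand 13 mm farther back than shut.
Start: joints at [-1.288, 0.259, 0.021, 1.334, 0, 1.418], TCP at [0.232, -0.499, 0.231] pointing down, gripper open.
Joint ranges: [-3.04, 3.04], [-0.91, 1.82], [-1.04, 1.36], [-1.92, 1.95], [-1.52, 1.45], [-3.14, 3.14]. Speed limits (rad/s): [2.22, 2.22, 2.79, 3.14, 3.14, 3.14].

### API

Orientations are given as [roll, pitch, yaw] about the fixed x, y, z axes, in that order (R = Rz(yaw) Ry(pitch) Rx(roll)).
In Python, from cell import manip, viewer gives the robot as it stands.
- The arm moves only by the tool carry_out, never from a script. Its argument "deltas" is text: rows parted by semicolons, each of 7 numbers parted by spaces: the turn, a rotation vector about the tool's x, y, z in degrees, then the shift along the tool's x, y, z in mm, then the closure, from 0 (fully open) to 1 (shut). A call has 1 to 10 rows; each row is the pose to reach, as a shift and turn from the pose commanded when the call began, along the tool's axes at that moment; what a row does not reach only later rows make up. A row lasts 1/8 s, in which the tool goes at most 62.5 mm and 10.7 degrees, less where a joint would pass 70% of its speed; a pose out of reach is approached as far as the arm can. A call with a gripper value outside its range is refused whole. The fingers move at their own pace and stop on an object; the grip force is fixed at half the most. Time passes only in rows, so rows that repeat a pose let the fingers close. It gives the time, the measured TCP pose, the force, the opening and the grip force at its end, in the units of the state.
- manip.get_state(): the state, without advancing time (a new reading comes with each control period).
- viewer.camera(name): name is "scene" or "top" or "wrist"; returns the picture (400x640x3 uint8, blue, green, red); there is no depth.
- viewer.camera_info(name): a dict with "mtx" (3x3 intrinsics, pixels), "dist" ([k1, k2, p1, p2, k3] as OpenCV has them; the pictures are not rectified), "rvec" (rotation vector, rad) and "tvec" (3), from world to camera coordinates, as OpenCV has them. Camera axes: x right, y down, z forward; pixel columns grow to the right and rows downward; lengths in m; the calibration is good to about 2 mm. A picture is of the moment at which its call begins: read the wrist's pose just before it. camera_info takes no time and is no camera call; for the wrist camera it gives the pose at the moment of the call.
- manip.finish_job(): hands the job in; it is judged then, once.
The state is a dict: "t": time; "joint_positions": joint angles; "joint_vel": joint speeds; "joint_efforts": joint torques, N m; "eef_pos": TCP position; "orientation": TCP orientation; "contact_force": force on the tool from outside, world axes, zero at the start; "ft_torque": the same for the moment, N m; "finger_gap": finger opening in m; "grasp_force": force on a finger pad.
Only numpy, scipy, OpenCV 4.12 (cv2) and the standard library are available. Lean on these libraries where they do the work, as an engineer would, in place of code of your own. Each camera call takes 0.05 s, during which the arm holds its last target. There are 200 camera calls.

## Working session

There is one attempt and no reset: what is moved stays moved. The work goes in short steps, Python scripts to look and compute and a tool call to move; the robot and the scene stay as the last step left them, time stands still between calls to the robot, and variables do not carry over. Pictures are saved under pics/ and viewed, at most 14 in all, crops included, and the job is handed in when it is done.

Besides the shell and the picture viewer there is one more tool, called after "Call:" as name(argument=value, ...) on one line, values as JSON. carry_out: Moves the arm, as the interface text tells. Its arguments: {"type":"object","properties":{"deltas":{"type":"string"}},"required":["deltas"]}

```bash
ls; mkdir -p pics; python3 - <<'E'
from cell import manip, viewer
import cv2,numpy as np
for n in("top","scene"):
    cv2.imwrite(f"pics/{n}0.png",viewer.camera(n)); i=viewer.camera_info(n)
    R=cv2.Rodrigues(np.array(i["rvec"]))[0]; print(n,-R.T@np.array(i["tvec"]).ravel(),i["mtx"],i["dist"])
s=manip.get_state();print(s)
E
```

```text
pics
top [ 0.49607043 -0.0128263   1.15881083] [[412.18901603   0.         314.56290887]
 [  0.         412.18901603 199.40617837]
 [  0.           0.           1.        ]] [-0.03571929  0.          0.          0.          0.        ]
scene [0.19624711 0.60547353 0.87952032] [[458.5006871    0.         316.83990526]
 [  0.         458.5006871  190.76273414]
 [  0.           0.           1.        ]] [-0.01241249  0.          0.          0.          0.        ]
{'t': 0.1, 'joint_positions': array([-1.28761872e+00,  2.59129543e-01,  2.08140791e-02,  1.33368514e+00,
        2.51904440e-05,  1.41823324e+00]), 'joint_vel': array([-0.00089105, -0.00255715,  0.00190726,  0.00023348, -0.00056142,
        0.00092468]), 'joint_efforts': array([ 7.70958723e-03, -5.56688833e+01,  3.45074344e+01,  1.15626224e-02,
       -6.67287077e-05, -4.52513333e-06]), 'eef_pos': array([ 0.23209374, -0.49834843,  0.23072079]), 'orientation': array([-3.14040620e+00, -2.07913405e-04,  4.35740557e-01]), 'contact_force': array([ 1.03422749, -0.4742058 ,  0.17205342]), 'ft_torque': array([ 0.03985121, -0.03680391,  0.00081836]), 'grasp_force': 0.0, 'finger_gap': 0.08531045881858869}
```

View pics/top0.png

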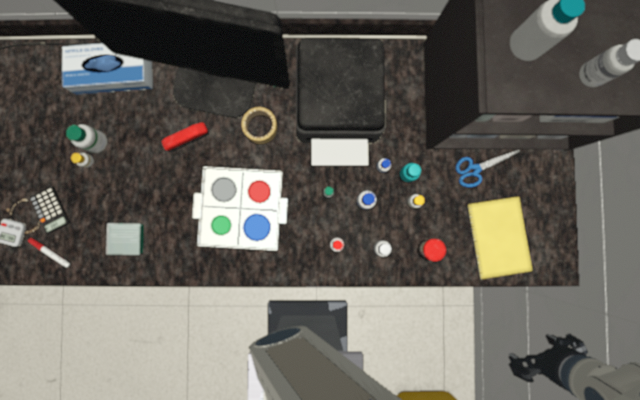

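View pics/scene0.png

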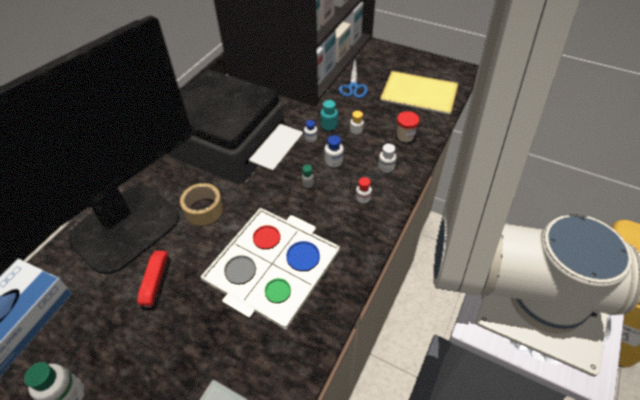

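The top view shows the seats: grey (224,189), red (259,191), green (221,225), blue (257,227). The caps are green (329,191), large blue (367,199), red (337,244) and grey (383,249). The distractors are small blue (385,165), teal (412,172), yellow (417,201) and cup (433,249). In the scene view the caps are green (308,171), blue (334,144), red (364,184) and grey (388,152).

```bash
cat > h.py <<'E'
from cell import manip, viewer
import cv2,numpy as np
from scipy.spatial.transform import Rotation as Ro
def cam(i):
    return np.array(i["mtx"]),np.array(i["dist"],float),cv2.Rodrigues(np.array(i["rvec"]))[0],np.array(i["tvec"]).ravel()
def ray(i,p):
    K,d,R,t=cam(i); u=cv2.undistortPoints(np.array([[p]],float),K,d)[0,0]
    return -R.T@t, R.T@np.array([u[0],u[1],1])
def plane(i,p,z):
    o,v=ray(i,p); return o+v*(z-o[2])/v[2]
def tri(r1,r2):
    A=np.stack([r1[1],-r2[1]],1); s=np.linalg.lstsq(A,r2[0]-r1[0],rcond=None)[0]
    a,b=r1[0]+s[0]*r1[1],r2[0]+s[1]*r2[1]; return (a+b)/2,np.linalg.norm(a-b)
H={'red':[(0,10),(170,180)],'green':[(45,90)],'blue':[(105,130)],'yellow':[(20,32)]}
def mask(im,c):
    hsv=cv2.cvtColor(im,cv2.COLOR_BGR2HSV)
    if c=='grey': return cv2.inRange(hsv,(0,0,90),(180,40,255))
    m=0
    for a,b in H[c]: m=m|cv2.inRange(hsv,(a,110,50),(b,255,255))
    return m
def blob(im,c,p,r=14):
    """centroid, area and box of the colour blob nearest to p"""
    n,l,s,ce=cv2.connectedComponentsWithStats(mask(im,c))
    k=[j for j in range(1,n) if s[j,4]>12 and np.hypot(*(ce[j]-p))<r]
    if not k: return None
    j=max(k,key=lambda j:s[j,4]); return ce[j],s[j]
E
python3 - <<'E'
from h import *
t=cv2.imread('pics/top0.png');s=cv2.imread('pics/scene0.png')
it,is_=viewer.camera_info('top'),viewer.camera_info('scene')
S={'grey':(224,189),'red':(259,191),'green':(221,225),'blue':(257,227)}
S2={'grey':(240,269),'red':(267,237),'green':(278,290),'blue':(303,256)}
for c in S:
    a,b=blob(t,c,S[c]),blob(s,c,S2[c])
    print('seat',c,a and (a[0].round(1),a[1][2:],plane(it,a[0],.012).round(4)), b and plane(is_,b[0],.012).round(4))
C={'green':((329,191),(308,170),.062),'blue':((367,199),(334,144),.078),'red':((337,244),(364,184),.062),'grey':((383,249),(388,152),.07),'yellow':((417,201),(357,117),.06)}
for c,(p,q,h) in C.items():
    a,b=blob(t,c,p,10),blob(s,c,q,10)
    print('cap',c,a and (a[0].round(1),a[1][2:],plane(it,a[0],h).round(4)), b and (b[0].round(1),b[1][2:],plane(is_,b[0],h-.008).round(4)), a and b and tri(ray(it,a[0]),ray(is_,b[0])))
for n,p,h in(('smallblue',(385,165),.05),('teal',(412,172),.07),('cup',(433,249),.066)): print(n,plane(it,p,h).round(3))
E
```

```text
seat grey None None
seat red (array([258.9, 191.1]), array([ 21,  21, 358], dtype=int32), array([0.5964, 0.1315, 0.012 ])) [0.5958 0.1337 0.012 ]
seat green (array([220.7, 224.7]), array([ 18,  18, 252], dtype=int32), array([0.5026, 0.2367, 0.012 ])) [0.5015 0.2387 0.012 ]
seat blue (array([256.5, 226.9]), array([ 26,  25, 511], dtype=int32), array([0.4967, 0.1372, 0.012 ])) [0.4962 0.1396 0.012 ]
cap green (array([328.6, 190.4]), array([ 9,  9, 55], dtype=int32), array([ 0.5946, -0.0609,  0.062 ])) (array([306.8, 169.6]), array([10, 11, 84], dtype=int32), array([ 0.5942, -0.0607,  0.054 ])) (array([ 0.59510547, -0.06145327,  0.05286239]), np.float64(0.0007524612893772185))
cap blue (array([368.1, 198.7]), array([11, 11, 97], dtype=int32), array([ 0.5714, -0.1642,  0.078 ])) (array([333.6, 141.3]), array([ 14,  15, 157], dtype=int32), array([ 0.5734, -0.166 ,  0.07  ])) (array([ 0.57231735, -0.1648609 ,  0.07142418]), np.float64(0.0009654559631077856))
cap red (array([337.3, 244.6]), array([10,  8, 65], dtype=int32), array([ 0.4504, -0.084 ,  0.062 ])) (array([363.9, 182.8]), array([ 13,  15, 146], dtype=int32), array([ 0.4515, -0.0855,  0.054 ])) (array([ 0.45054057, -0.08421146,  0.05577175]), np.float64(0.0009208735172058543))
cap grey (array([382.3, 248.1]), array([ 19,  18, 264], dtype=int32), array([ 0.4418, -0.2021,  0.07  ])) (array([387.3, 157. ]), array([ 19,  29, 412], dtype=int32), array([ 0.4325, -0.1842,  0.062 ])) (array([ 0.43993311, -0.20789564,  0.0372782 ]), np.float64(0.0006024109812414139))
cap yellow (array([419.2, 199.8]), array([12, 12, 99], dtype=int32), array([ 0.5701, -0.3042,  0.06  ])) (array([357.2, 115.8]), array([12, 13, 92], dtype=int32), array([ 0.5698, -0.3039,  0.052 ])) (array([ 0.57092039, -0.30699737,  0.04923705]), np.float64(0.0001801220514561603))
smallblue [ 0.665 -0.215  0.05 ]
teal [ 0.644 -0.283  0.07 ]
cup [ 0.439 -0.338  0.066]
```

Call:
carry_out(deltas="0 0 -8 43 -29 0 0; 0 0 -16 87 -58 0 0; 0 0 -24 131 -87 0 0; 0 0 -32 174 -116 0 0; 0 0 -40 218 -145 5 0; 0 0 -48 262 -174 10 0; 0 0 -56 305 -203 10 0; 0 0 -65 349 -233 10 0; 0 0 -65 349 -233 10 0; 0 0 -65 349 -233 10 0")

```text
t: 1.35
eef_pos: [0.45, -0.14, 0.221]
orientation: [-3.141, -0.0, 1.57]
contact_force: [-0.2, -0.9, -0.7]
finger_gap: 0.0853
grasp_force: 0.0
```

```bash
python3 - <<'E'
from h import *
s=manip.get_state();print(s['t'],s['eef_pos'],s['orientation'],s['finger_gap'])
i=viewer.camera_info('wrist');cv2.imwrite('pics/w1.png',viewer.camera('wrist'))
K,d,R,t=cam(i);print(K,-R.T@t,R)
E
```

```text
1.35 [ 0.4500463  -0.13995794  0.22101511] [-3.14091231e+00 -3.21756298e-05  1.57021309e+00] 0.08532178211632979
[[306.94003137   0.         319.43747708]
 [  0.         306.94003137 199.60487896]
 [  0.           0.           1.        ]] [ 0.4511279  -0.05629294  0.36312904] [[ 9.99998096e-01 -1.02167202e-03 -1.66248097e-03]
 [-4.25376161e-04 -9.45623811e-01  3.25262089e-01]
 [-1.90439277e-03 -3.25260763e-01 -9.45622446e-01]]
```

View pics/w1.png

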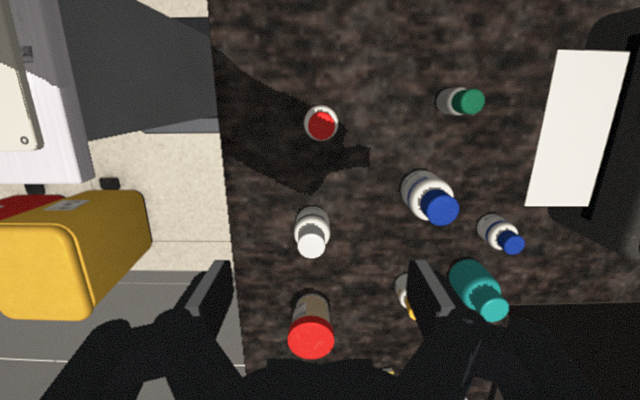

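The wrist view shows the caps at red (321,124), green (469,102), blue (439,207) and grey (311,245), which agrees with the top view.

```bash
python3 - <<'E'
from h import *
w=cv2.imread('pics/w1.png');t=cv2.imread('pics/top0.png');i=viewer.camera_info('wrist');it=viewer.camera_info('top')
for c,p,q,h in(('red',(321,124),(337.3,244.6),.062),('green',(469,102),(328.6,190.4),.062),('blue',(439,207),(368.1,198.7),.078)):
    b=blob(w,c,p,20); e,r=cv2.minEnclosingCircle(np.argwhere(cv2.connectedComponents(mask(w,c))[1]==cv2.connectedComponents(mask(w,c))[1][int(b[0][1]),int(b[0][0])])[:,::-1].astype(np.float32))
    print(c,b[0],b[1],plane(i,b[0],h-.003).round(4),e,r,tri(ray(i,b[0]),ray(it,q)))
g=cv2.cvtColor(w,cv2.COLOR_BGR2GRAY);print(g[205:262:3,295:330:3])
cv2.imwrite('pics/g.png',np.hstack([cv2.resize(w[195:270,270:350],None,fx=5,fy=5),cv2.resize(t[225:270,360:405],None,fx=8,fy=8,interpolation=0)[:375,:360]]))
E
```

```text
red [321.02033898 125.3779661 ] [308 112  27  28 590] [ 0.452  -0.0854  0.059 ] (321.1136474609375, 125.34091186523438) 13.960821151733398 (array([ 0.45194106, -0.08153022,  0.09945948]), np.float64(0.0001429201739035108))
green [469.98450947 101.20309811] [453  89  32  25 581] [ 0.5942 -0.0625  0.059 ] (468.7463684082031, 100.81884002685547) 15.996788024902344 (array([ 0.59501801, -0.06174412,  0.05706642]), np.float64(0.0014886163071069663))
blue [439.60635226 207.41289702] [ 421  190   39   36 1039] [ 0.5713 -0.1645  0.075 ] (439.75531005859375, 206.2006072998047) 19.616249084472656 (array([ 0.57174468, -0.16478353,  0.07405886]), np.float64(0.00014427510327520802))
[[ 44  49  42  31  36  36  39  29  54  57  71  86]
 [ 45  49  29  71  82  91  88  87  92  44  71  84]
 [ 53  34  79 101 104 109 103 102 104 104  64  75]
 [ 70  72 107 108  83  69  62  77 104 112 114  63]
 [ 50 103  71  89 117 141 140 123  92  72 112  82]
 [ 52  68 130 178 216 228 226 214 179 133 103  99]
 [ 59 144 223 240 165 176 169 242 242 223 147 104]
 [105 225 186 116 109 100  97 107 239 238 223 123]
 [169 231 115 
[... 243 characters left out ...]
 33 225 241 242 241 241 241 244 242 240 143  45]
 [ 49 231 237 240 240 240 240 242 243 242 119  55]
 [ 45 129 239 239 238 237 241 241 241 244  64  65]
 [ 33  31 227 239 238 239 240 240 239 161  55  60]
 [ 37  42  57 171 237 241 245 242 135  46  46  56]
 [ 57  68  67  59  64  64  49  37  46  54  52  51]]Traceback (most recent call last):
  File "<stdin>", line 7, in <module>
    return _nx.concatenate(arrs, 1, dtype=dtype, casting=casting)
           ~~~~~~~~~~~~~~~^^^^^^^^^^^^^^^^^^^^^^^^^^^^^^^^^^^^^^^
ValueError: all the input array dimensions except for the concatenation axis must match exactly, but along dimension 0, the array at index 0 has size 375 and the array at index 1 has size 360
```

Call:
carry_out(deltas="0 0 0 28 0 0 0; 0 0 0 55 1 0 0; 0 0 0 55 1 40 0; 0 0 0 55 1 85 0; 0 0 0 55 1 130 0; 0 0 0 55 1 170 0; 0 0 0 55 1 200 0; 0 0 0 55 1 212 0; 0 0 0 55 1 212 0")

```text
t: 2.52
eef_pos: [0.4509, -0.0857, 0.0092]
orientation: [-3.141, -0.0, 1.568]
contact_force: [-0.1, -0.7, -0.0]
finger_gap: 0.0855
grasp_force: 0.0
```

Call:
carry_out(deltas="0 0 0 0 0 0 0.3; 0 0 0 0 0 0 0.5; 0 0 0 0 0 0 0.7; 0 0 0 0 0 0 1; 0 0 0 0 0 0 1; 0 0 0 0 0 0 1; 0 0 0 0 0 0 1; 0 0 0 0 0 0 1")

```text
t: 3.52
eef_pos: [0.4517, -0.0852, 0.0102]
orientation: [3.14, 0.001, 1.57]
contact_force: [-2.3, 0.2, 8.3]
finger_gap: 0.0319
grasp_force: 58.9
```

```bash
python3 - <<'E'
from h import *
i=viewer.camera_info('wrist');w=viewer.camera('wrist');cv2.imwrite('pics/w2.png',w)
w1=cv2.imread('pics/w1.png')
s=manip.get_state();print(s['eef_pos'],s['finger_gap'],s['grasp_force'])
# grey cap in w1: wrist cam then at this translation
R=np.array(cam(i)[2]);K,d=cam(i)[:2]
o=np.array([.4511279,-.05629294,.36312904]);Rt=np.array([[ 9.99998096e-01,-1.02167202e-03,-1.66248097e-03],[-4.25376161e-04,-9.45623811e-01,3.25262089e-01],[-1.90439277e-03,-3.25260763e-01,-9.45622446e-01]])
u=cv2.undistortPoints(np.array([[[311,245.5]]]),K,d)[0,0];v=Rt@[*u,1]
print(o+v*(.07-o[2])/v[2]); v=Rt.T@[*u,1];print(o+v*(.07-o[2])/v[2])
E
```

```text
[ 0.45169734 -0.08516818  0.01020454] 0.03194547068281613 58.94454307621345
[ 0.44248154 -0.00211484  0.07      ]
[ 0.44149324 -0.20883587  0.07      ]
```

View pics/w2.png

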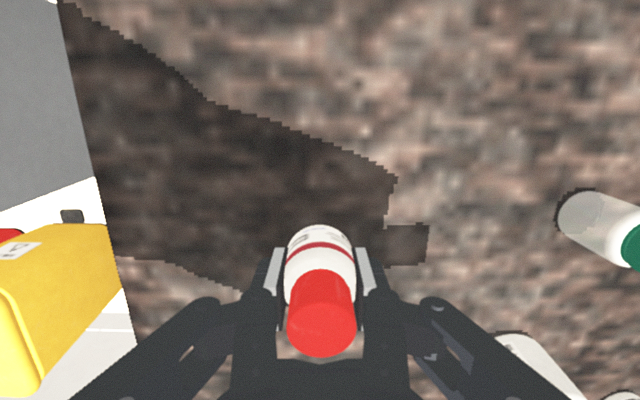

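The red bottle is gripped, but the gap is 32 mm and not 36, with 8 N of upward push. The pads are on the shoulder, so I'll open and regrip lower.

Call:
carry_out(deltas="0 0 0 0 0 0 0.3; 0 0 0 0 0 0 0.2; 0 0 0 0 0 0 0.2; 0 0 0 0 0 4 0.2; 0 0 0 0 0 7 0.2; 0 0 0 0 0 7 0.2; 0 0 0 0 0 7 0.2")

```text
t: 4.45
eef_pos: [0.4512, -0.085, 0.0022]
orientation: [-3.141, -0.0, 1.57]
contact_force: [0.6, -0.2, 0.2]
finger_gap: 0.0684
grasp_force: 0.0
```

Call:
carry_out(deltas="0 0 0 0 0 0 0.5; 0 0 0 0 0 0 0.7; 0 0 0 0 0 0 1; 0 0 0 0 0 0 1; 0 0 0 0 0 0 1; 0 0 0 0 0 0 1; 0 0 0 0 0 0 1")

```text
t: 5.32
eef_pos: [0.4512, -0.0851, 0.0026]
orientation: [3.141, 0.0, 1.57]
contact_force: [-1.1, -0.4, 5.8]
finger_gap: 0.0323
grasp_force: 59.1
```

Call:
carry_out(deltas="0 0 0 0 0 -8 1; 0 0 0 0 0 -20 1; 0 0 0 0 0 -50 1; 0 0 0 0 0 -80 1; 0 0 0 0 0 -110 1; 0 0 0 0 0 -110 1; 0 0 0 0 0 -110 1")

```text
t: 6.2
eef_pos: [0.4509, -0.0849, 0.1121]
orientation: [-3.142, -0.0, 1.57]
contact_force: [0.5, 0.1, -2.2]
finger_gap: 0.0325
grasp_force: 59.7
```

```bash
python3 - <<'E'
from h import *
s=manip.get_state();print(s['eef_pos'],s['finger_gap'],s['contact_force'])
w=viewer.camera('wrist');a=viewer.camera('scene')
cv2.imwrite('pics/w3.png',np.hstack([w[100:400,160:480],a[60:260,280:480].repeat(1,0)[:200] if 0 else cv2.resize(a[60:210,280:480],(400,300))]))
E
```

```text
[ 0.45094096 -0.08492599  0.11212619] 0.032526475416943694 [ 0.48586824  0.07333355 -2.22078991]
```

View pics/w3.png

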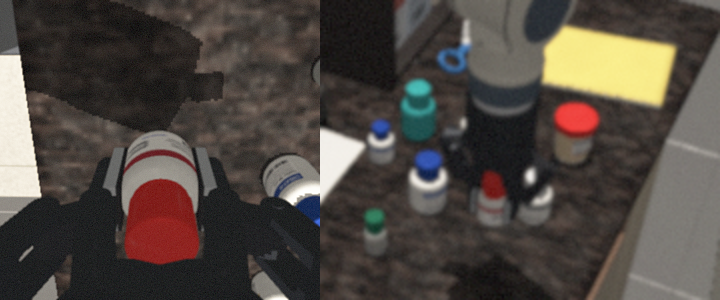

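The image shows the red bottle hanging upright between the pads. Next it goes to the red seat.

Call:
carry_out(deltas="0 0 0 36 24 0 1; 0 0 0 72 48 0 1; 0 0 0 108 72 0 1; 0 0 0 144 97 0 1; 0 0 0 180 121 0 1; 0 0 0 217 145 0 1; 0 0 0 217 145 20 1; 0 0 0 217 145 50 1; 0 0 0 217 145 75 1; 0 0 0 217 145 75 1")

```text
t: 7.55
eef_pos: [0.5945, 0.1317, 0.0346]
orientation: [-3.136, 0.0, 1.57]
contact_force: [-0.2, 0.5, 0.4]
finger_gap: 0.0323
grasp_force: 59.8
```

```bash
python3 - <<'E'
from h import *
s=manip.get_state();print(s['eef_pos'],s['finger_gap'],s['contact_force'])
i=viewer.camera_info('wrist');w=viewer.camera('wrist');a=viewer.camera('scene')
cv2.imwrite('pics/w4.png',np.hstack([w,cv2.resize(a[190:350,190:350],(400,400))])[:,240:])
E
```

```text
[0.59451998 0.13174513 0.03455174] 0.0323258442723968 [-0.16027572  0.53285833  0.41952895]
```

View pics/w4.png

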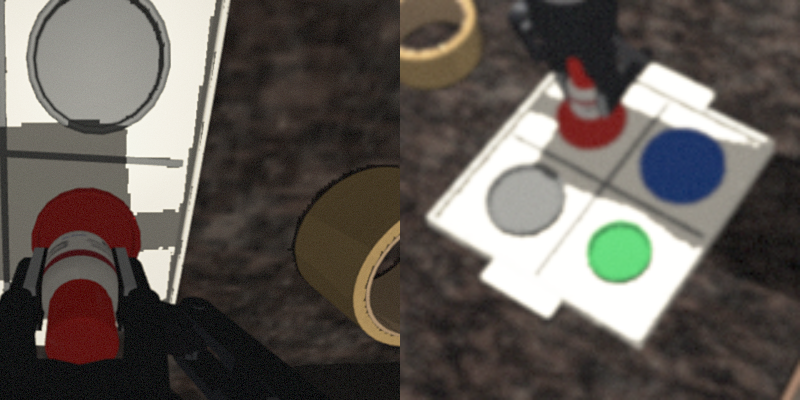

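The red bottle is centred over the red seat (wrist crop at (85,235)), and the grey seat is visible at crop (98,55). Lowering now.

Call:
carry_out(deltas="0 0 0 1 1 7 1; 0 0 0 1 1 13 1; 0 0 0 1 1 18 1; 0 0 0 1 1 20 1; 0 0 0 1 1 20 1; 0 0 0 1 1 20 1")

```text
t: 8.4
eef_pos: [0.5974, 0.1329, 0.0174]
orientation: [3.141, -0.0, 1.57]
contact_force: [-0.0, -0.9, -0.0]
finger_gap: 0.0324
grasp_force: 59.8
```

Call:
carry_out(deltas="0 0 0 0 0 1 1; 0 0 0 0 0 2 1; 0 0 0 0 0 2 1; 0 0 0 0 0 2 1")

```text
t: 8.9
eef_pos: [0.5973, 0.1329, 0.0153]
orientation: [-3.142, 0.0, 1.57]
contact_force: [0.2, 0.2, -1.0]
finger_gap: 0.032
grasp_force: 59.8
```

Call:
carry_out(deltas="0 0 0 0 0 1 1; 0 0 0 0 0 2 1; 0 0 0 0 0 2 1; 0 0 0 0 0 2 1")

```text
t: 9.4
eef_pos: [0.5974, 0.1329, 0.0133]
orientation: [-3.142, -0.0, 1.57]
contact_force: [0.5, 0.6, -0.4]
finger_gap: 0.0326
grasp_force: 59.8
```

Call:
carry_out(deltas="0 0 0 0 0 0 0.5; 0 0 0 0 0 0 0.3; 0 0 0 0 0 0 0.3; 0 0 0 0 0 0 0.3; 0 0 0 0 0 -20 0.2; 0 0 0 0 0 -60 0.1; 0 0 0 0 0 -110 0; 0 0 0 0 0 -140 0; 0 0 0 0 0 -140 0")

```text
t: 10.52
eef_pos: [0.5985, 0.133, 0.1559]
orientation: [3.137, -0.0, 1.57]
contact_force: [-0.1, 0.3, -0.2]
finger_gap: 0.0855
grasp_force: 0.0
```

Call:
carry_out(deltas="0 0 0 -49 -22 0 0; 0 0 0 -98 -44 0 0; 0 0 0 -146 -67 0 0; 0 0 0 -195 -89 0 0; 0 0 0 -244 -111 0 0; 0 0 0 -292 -134 0 0; 0 0 0 -340 -156 0 0; 0 0 0 -340 -156 0 0; 0 0 0 -340 -156 30 0; 0 0 0 -340 -156 30 0")

```text
t: 11.78
eef_pos: [0.44, -0.2057, 0.1212]
orientation: [-3.138, -0.003, 1.571]
contact_force: [0.4, -1.0, -0.6]
finger_gap: 0.0855
grasp_force: 0.0
```

```bash
python3 - <<'E'
from h import *
s=manip.get_state();print(s['eef_pos'])
i=viewer.camera_info('wrist');w=viewer.camera('wrist');t=viewer.camera('top')
it=viewer.camera_info('top')
b=blob(t,'red',(259,191));print(b[0],plane(it,b[0],.06))
for p in ((0,0,0),(0,0,.07)):
    K,d,R,tv=cam(i);print(cv2.projectPoints(np.array([[.4415+p[0],-.2075,p[2]]]),R,tv,K,d)[0])
cv2.imwrite('pics/w5.png',np.hstack([w[100:,160:480],cv2.resize(t[160:260,190:290],(300,300))]))
E
```

```text
[ 0.43999135 -0.2056595   0.12124751]
[258.82310469 190.82310469] [0.5929532  0.12576025 0.06      ]
[[[320.92837967 194.65111515]]]
[[[320.9075109  225.98448244]]]
```

View pics/w5.png

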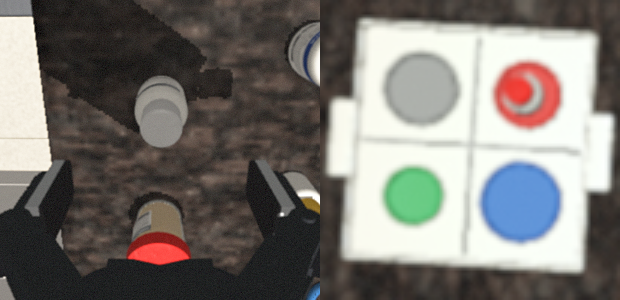

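The red bottle stands in its seat (right crop (525,95)). The grey cap appears at full-frame (321,225), exactly where predicted, so I'm descending.

Call:
carry_out(deltas="0 0 0 0 0 40 0; 0 0 0 0 0 75 0; 0 0 0 0 0 100 0; 0 0 0 0 0 116 0; 0 0 0 0 0 116 0; 0 0 0 0 0 116 0")

```text
t: 12.62
eef_pos: [0.4419, -0.2072, 0.0083]
orientation: [3.14, 0.001, 1.571]
contact_force: [0.5, 0.1, 0.5]
finger_gap: 0.0854
grasp_force: 0.0
```

Call:
carry_out(deltas="0 0 0 0 0 0 0.3; 0 0 0 0 0 0 0.5; 0 0 0 0 0 0 0.7; 0 0 0 0 0 0 1; 0 0 0 0 0 0 1; 0 0 0 0 0 0 1; 0 0 0 0 0 0 1")

```text
t: 13.5
eef_pos: [0.4414, -0.2072, 0.008]
orientation: [3.141, 0.001, 1.57]
contact_force: [-0.8, 0.9, 6.6]
finger_gap: 0.0409
grasp_force: 59.8
```

Call:
carry_out(deltas="0 0 0 0 0 -8 1; 0 0 0 0 0 -20 1; 0 0 0 0 0 -50 1; 0 0 0 0 0 -80 1; 0 0 0 0 0 -110 1; 0 0 0 0 0 -110 1; 0 0 0 0 0 -110 1")

```text
t: 14.38
eef_pos: [0.4409, -0.2069, 0.1171]
orientation: [-3.141, -0.0, 1.57]
contact_force: [0.6, 0.1, -1.2]
finger_gap: 0.0409
grasp_force: 60.8
```

```bash
python3 - <<'E'
from h import *
s=manip.get_state();print(s['eef_pos'])
w=viewer.camera('wrist');t=viewer.camera('top')
it=viewer.camera_info('top');m=mask(cv2.imread('pics/top0.png'),'grey')
hsv=cv2.cvtColor(cv2.imread('pics/top0.png'),cv2.COLOR_BGR2HSV)
v=cv2.inRange(hsv,(0,0,100),(180,60,190));n,l,st,ce=cv2.connectedComponentsWithStats(v);j=l[189,224];print(st[j],ce[j],plane(it,ce[j],.012))
cv2.imwrite('pics/w6.png',np.hstack([w[100:,160:480]]))
E
```

```text
[ 0.44087733 -0.20686268  0.11707565]
[211 178  25  24 466] [223.32403433 189.06223176] [0.60181443 0.23104514 0.012     ]
```

View pics/w6.png

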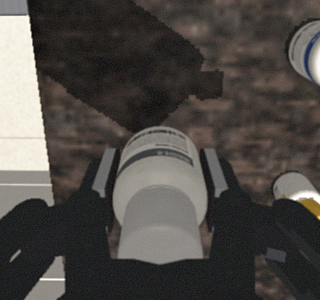

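The grey bottle hangs upright in the grip. The grey seat is measured at (0.602, 0.231).

Call:
carry_out(deltas="0 0 0 49 18 -30 1; 0 0 0 98 36 -40 1; 0 0 0 146 54 -40 1; 0 0 0 195 72 -40 1; 0 0 0 244 90 -40 1; 0 0 0 293 108 -40 1; 0 0 0 341 125 -40 1; 0 0 0 390 143 -40 1; 0 0 0 438 161 -40 1; 0 0 0 438 161 -40 1")

```text
t: 15.72
eef_pos: [0.6025, 0.2339, 0.1551]
orientation: [-3.139, 0.0, 1.574]
contact_force: [-0.1, -0.1, -1.2]
finger_gap: 0.0411
grasp_force: 61.1
```

Call:
carry_out(deltas="0 0 0 0 0 40 1; 0 0 0 0 0 80 1; 0 0 0 0 0 110 1; 0 0 0 0 0 125 1; 0 0 0 0 0 133 1; 0 0 0 0 0 133 1; 0 0 0 0 0 133 1")

```text
t: 16.6
eef_pos: [0.603, 0.2309, 0.0254]
orientation: [3.14, -0.0, 1.57]
contact_force: [-0.1, -0.2, -1.4]
finger_gap: 0.041
grasp_force: 61.1
```

Contact is expected at TCP z ≈ 0.018.

Call:
carry_out(deltas="0 0 0 0 0 3 1; 0 0 0 0 0 5 1; 0 0 0 0 0 6 1; 0 0 0 0 0 6 1; 0 0 0 0 0 6 1")

```text
t: 17.23
eef_pos: [0.6024, 0.2309, 0.0183]
orientation: [3.142, -0.0, 1.57]
contact_force: [0.1, 0.5, -1.3]
finger_gap: 0.0408
grasp_force: 61.1
```

Call:
carry_out(deltas="0 0 0 0 0 0 0.5; 0 0 0 0 0 0 0.3; 0 0 0 0 0 0 0.2; 0 0 0 0 0 0 0.2; 0 0 0 0 0 -20 0.2; 0 0 0 0 0 -60 0.1; 0 0 0 0 0 -110 0; 0 0 0 0 0 -140 0; 0 0 0 0 0 -140 0")

```text
t: 18.35
eef_pos: [0.6035, 0.2312, 0.1611]
orientation: [3.137, -0.001, 1.57]
contact_force: [-0.2, 0.1, -0.2]
finger_gap: 0.0855
grasp_force: 0.0
```

Call:
carry_out(deltas="0 0 0 -49 -4 0 0; 0 0 0 -98 -8 0 0; 0 0 0 -148 -12 0 0; 0 0 0 -198 -16 0 0; 0 0 0 -248 -20 0 0; 0 0 0 -298 -24 0 0; 0 0 0 -348 -28 0 0; 0 0 0 -396 -30 0 0; 0 0 0 -396 -30 0 0; 0 0 0 -396 -30 0 0")

```text
t: 19.6
eef_pos: [0.5717, -0.1649, 0.1573]
orientation: [-3.14, -0.001, 1.57]
contact_force: [-0.3, -0.0, -0.3]
finger_gap: 0.0856
grasp_force: 0.0
```

```bash
python3 - <<'E'
from h import *
s=manip.get_state();print(s['eef_pos'])
i=viewer.camera_info('wrist');w=viewer.camera('wrist');t=viewer.camera('top')
K,d,R,tv=cam(i);print(cv2.projectPoints(np.array([[.572,-.1647,.076]]),R,tv,K,d)[0], cv2.projectPoints(np.array([[.572,-.1647,0]]),R,tv,K,d)[0])
b=blob(w,'blue',cv2.projectPoints(np.array([[.572,-.1647,.076]]),R,tv,K,d)[0].ravel(),40);print(b,b and plane(i,b[0],.074))
cv2.imwrite('pics/w7.png',np.hstack([w[100:,160:480],cv2.resize(t[160:260,190:290],(300,300))]))
E
```

```text
[ 0.57168701 -0.16491431  0.15727178]
[[[319.11584793 207.7727569 ]]] [[[319.37950309 181.49692266]]]
(array([322.01672241, 206.30033445]), array([ 302,  183,   41,   46, 1495], dtype=int32)) [ 0.57426339 -0.16421841  0.074     ]
```

View pics/w7.png

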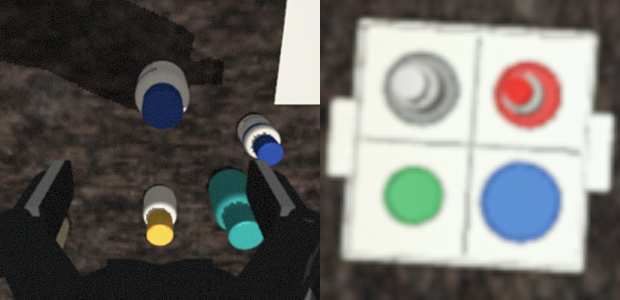

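Grey is seated (crop (413,85)). The blue cap sits at full-frame (322,206), within 2 mm of expected, so I'm descending.

Call:
carry_out(deltas="0 0 0 0 1 40 0; 0 0 0 0 1 80 0; 0 0 0 0 1 115 0; 0 0 0 0 1 135 0; 0 0 0 0 1 145 0; 0 0 0 0 1 145 0; 0 0 0 0 1 145 0")

```text
t: 20.58
eef_pos: [0.5738, -0.1651, 0.0142]
orientation: [3.14, 0.001, 1.571]
contact_force: [-0.2, -0.5, 0.4]
finger_gap: 0.0851
grasp_force: 0.0
```

Call:
carry_out(deltas="0 0 0 0 0 0 0.3; 0 0 0 0 0 0 0.4; 0 0 0 0 0 0 0.6; 0 0 0 0 0 0 1; 0 0 0 0 0 0 1; 0 0 0 0 0 0 1; 0 0 0 0 0 0 1")

```text
t: 21.45
eef_pos: [0.5735, -0.1653, 0.014]
orientation: [3.141, 0.0, 1.57]
contact_force: [-0.9, 0.8, 5.3]
finger_gap: 0.0463
grasp_force: 61.0
```

Call:
carry_out(deltas="0 0 0 0 0 -8 1; 0 0 0 0 0 -20 1; 0 0 0 0 0 -50 1; 0 0 0 0 0 -80 1; 0 0 0 0 0 -120 1; 0 0 0 0 0 -140 1; 0 0 0 0 0 -140 1; 0 0 0 0 0 -140 1")

```text
t: 22.45
eef_pos: [0.5727, -0.1649, 0.1525]
orientation: [-3.141, -0.0, 1.57]
contact_force: [-0.1, 0.3, -1.9]
finger_gap: 0.0464
grasp_force: 61.8
```

```bash
python3 - <<'E'
from h import *
s=manip.get_state();print(s['eef_pos'])
cv2.imwrite('pics/w8.png',viewer.camera('wrist')[100:,160:480])
E
```

```text
[ 0.57272989 -0.16492528  0.15250268]
```

View pics/w8.png

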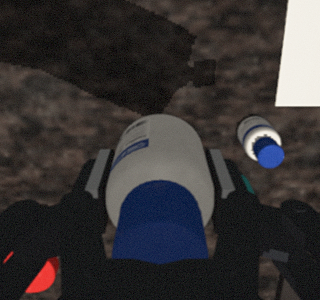

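Blue hangs upright. Moving it to the blue seat at (0.4965, 0.1385).

Call:
carry_out(deltas="0 0 0 43 -11 0 1; 0 0 0 87 -22 0 1; 0 0 0 130 -33 0 1; 0 0 0 173 -44 0 1; 0 0 0 217 -55 0 1; 0 0 0 260 -66 0 1; 0 0 0 303 -76 0 1; 0 0 0 303 -76 0 1; 0 0 0 303 -76 0 1")

```text
t: 23.62
eef_pos: [0.497, 0.1379, 0.1526]
orientation: [-3.14, 0.0, 1.571]
contact_force: [0.7, 0.5, -2.2]
finger_gap: 0.046
grasp_force: 61.9
```

Call:
carry_out(deltas="0 0 0 0 0 40 1; 0 0 0 0 0 80 1; 0 0 0 0 0 105 1; 0 0 0 0 0 120 1; 0 0 0 0 0 120 1; 0 0 0 0 0 120 1")

```text
t: 24.38
eef_pos: [0.4981, 0.1377, 0.0341]
orientation: [3.14, -0.0, 1.57]
contact_force: [-0.1, 0.2, -1.2]
finger_gap: 0.0462
grasp_force: 62.0
```

Call:
carry_out(deltas="0 0 0 0 0 4 1; 0 0 0 0 0 7 1; 0 0 0 0 0 8 1; 0 0 0 0 0 8 1; 0 0 0 0 0 8 1")

```text
t: 25.0
eef_pos: [0.4974, 0.138, 0.0254]
orientation: [3.141, -0.0, 1.57]
contact_force: [0.3, -0.4, -2.0]
finger_gap: 0.046
grasp_force: 62.0
```

Call:
carry_out(deltas="0 0 0 0 0 0 0.4; 0 0 0 0 0 0 0.2; 0 0 0 0 0 0 0.2; 0 0 0 0 0 0 0.2; 0 0 0 0 0 -20 0.2; 0 0 0 0 0 -60 0.1; 0 0 0 0 0 -110 0; 0 0 0 0 0 -130 0; 0 0 0 0 0 -130 0")

```text
t: 26.12
eef_pos: [0.4981, 0.138, 0.1567]
orientation: [3.138, -0.0, 1.57]
contact_force: [-0.2, -0.8, 0.4]
finger_gap: 0.0854
grasp_force: 0.0
```

Call:
carry_out(deltas="0 0 0 -40 20 0 0; 0 0 0 -80 40 0 0; 0 0 0 -120 60 0 0; 0 0 0 -160 80 0 0; 0 0 0 -199 98 0 0; 0 0 0 -199 98 0 0; 0 0 0 -199 98 0 0")

```text
t: 27.0
eef_pos: [0.5945, -0.0609, 0.1539]
orientation: [-3.139, -0.001, 1.57]
contact_force: [0.2, 0.8, -0.4]
finger_gap: 0.0852
grasp_force: 0.0
```

```bash
python3 - <<'E'
from h import *
s=manip.get_state();print(s['eef_pos'])
i=viewer.camera_info('wrist');w=viewer.camera('wrist');t=viewer.camera('top')
K,d,R,tv=cam(i);p=cv2.projectPoints(np.array([[.595,-.0615,.059]]),R,tv,K,d)[0].ravel()
b=blob(w,'green',p,40);print(p,b,b and plane(i,b[0],.057))
cv2.imwrite('pics/w9.png',np.hstack([w[100:,160:480],cv2.resize(t[160:260,190:290],(300,300))]))
E
```

```text
[ 0.59451922 -0.06085939  0.15391077]
[319.47659635 202.87980802] (array([320.38486312, 201.45571659]), array([307, 185,  28,  32, 621], dtype=int32)) [ 0.5957439  -0.06096346  0.057     ]
```

View pics/w9.png

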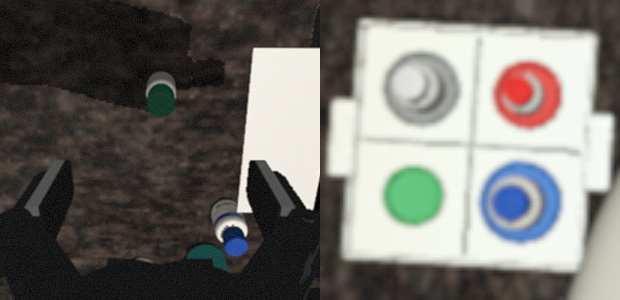

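The blue bottle is seated (crop (515,203)). The vial cap is at full-frame (320,201), as predicted, so I'm descending.

Call:
carry_out(deltas="0 0 0 0 1 40 0; 0 0 0 0 1 80 0; 0 0 0 0 1 115 0; 0 0 0 0 1 138 0; 0 0 0 0 1 148 0; 0 0 0 0 1 148 0; 0 0 0 0 1 148 0")

```text
t: 27.98
eef_pos: [0.5969, -0.061, 0.0084]
orientation: [3.14, 0.0, 1.571]
contact_force: [-0.7, -0.3, 0.0]
finger_gap: 0.0857
grasp_force: 0.0
```

Call:
carry_out(deltas="0 0 0 0 0 0 0.3; 0 0 0 0 0 0 0.5; 0 0 0 0 0 0 0.7; 0 0 0 0 0 0 1; 0 0 0 0 0 0 1; 0 0 0 0 0 0 1; 0 0 0 0 0 0 1; 0 0 0 0 0 0 1")

```text
t: 28.98
eef_pos: [0.5963, -0.0612, 0.0077]
orientation: [3.141, 0.0, 1.57]
contact_force: [-2.4, 0.6, 5.8]
finger_gap: 0.0258
grasp_force: 59.0
```

Call:
carry_out(deltas="0 0 0 0 0 -8 1; 0 0 0 0 0 -20 1; 0 0 0 0 0 -50 1; 0 0 0 0 0 -80 1; 0 0 0 0 0 -120 1; 0 0 0 0 0 -145 1; 0 0 0 0 0 -145 1; 0 0 0 0 0 -145 1")

```text
t: 29.98
eef_pos: [0.5958, -0.061, 0.1517]
orientation: [-3.141, -0.0, 1.57]
contact_force: [-0.2, 0.3, -2.4]
finger_gap: 0.0259
grasp_force: 59.0
```

```bash
python3 - <<'E'
from h import *
s=manip.get_state();print(s['eef_pos'])
cv2.imwrite('pics/w10.png',viewer.camera('wrist')[100:,160:480])
E
```

```text
[ 0.59584157 -0.0610455   0.15169228]
```

View pics/w10.png

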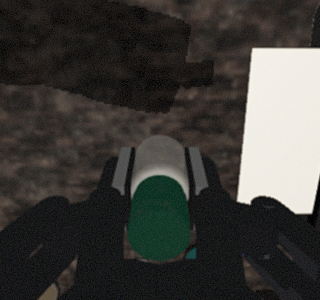

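The vial hangs upright. Moving it to the green seat at (0.502, 0.2375).

Call:
carry_out(deltas="0 0 0 43 -13 0 1; 0 0 0 86 -27 0 1; 0 0 0 128 -40 0 1; 0 0 0 171 -54 0 1; 0 0 0 214 -67 0 1; 0 0 0 256 -81 0 1; 0 0 0 298 -94 0 1; 0 0 0 298 -94 0 1; 0 0 0 298 -94 0 1")

```text
t: 31.15
eef_pos: [0.5021, 0.2367, 0.1514]
orientation: [-3.14, 0.001, 1.571]
contact_force: [-0.9, 0.3, -0.1]
finger_gap: 0.0257
grasp_force: 59.0
```

Call:
carry_out(deltas="0 0 0 0 0 40 1; 0 0 0 0 0 80 1; 0 0 0 0 0 108 1; 0 0 0 0 0 123 1; 0 0 0 0 0 123 1; 0 0 0 0 0 123 1")

```text
t: 31.9
eef_pos: [0.5032, 0.2368, 0.0303]
orientation: [3.14, -0.0, 1.57]
contact_force: [0.4, 0.4, -0.5]
finger_gap: 0.0257
grasp_force: 59.0
```

Call:
carry_out(deltas="0 0 0 0 0 5 1; 0 0 0 0 0 9 1; 0 0 0 0 0 11 1; 0 0 0 0 0 11 1; 0 0 0 0 0 11 1")

```text
t: 32.52
eef_pos: [0.5024, 0.2369, 0.0184]
orientation: [3.141, -0.0, 1.57]
contact_force: [-0.3, 1.0, -0.7]
finger_gap: 0.0255
grasp_force: 59.0
```

Call:
carry_out(deltas="0 0 0 0 0 0 0.6; 0 0 0 0 0 0 0.3; 0 0 0 0 0 0 0.3; 0 0 0 0 0 0 0.3; 0 0 0 0 0 -20 0.2; 0 0 0 0 0 -60 0.1; 0 0 0 0 0 -110 0; 0 0 0 0 0 -150 0; 0 0 0 0 0 -150 0")

```text
t: 33.65
eef_pos: [0.5038, 0.2374, 0.1715]
orientation: [3.136, -0.002, 1.57]
contact_force: [-0.2, 0.7, -0.6]
finger_gap: 0.0852
grasp_force: 0.0
```

Call:
carry_out(deltas="0 0 0 -50 -10 0 0; 0 0 0 -100 -20 0 0; 0 0 0 -150 -30 0 0; 0 0 0 -200 -40 -20 0; 0 0 0 -250 -50 -30 0; 0 0 0 -250 -50 -30 0; 0 0 0 -250 -50 -30 0")

```text
t: 34.52
eef_pos: [0.452, -0.0129, 0.1975]
orientation: [-3.141, -0.001, 1.569]
contact_force: [0.3, -0.2, 0.2]
finger_gap: 0.0853
grasp_force: 0.0
```

```bash
python3 - <<'E'
from h import *
s=manip.get_state();print(s['t'],s['eef_pos'])
a=viewer.camera('scene');t=viewer.camera('top')
cv2.imwrite('pics/end.png',np.hstack([cv2.resize(a[60:350,190:480],(400,400)),cv2.resize(t[140:270,190:320],(400,400))]))
cv2.imwrite('pics/endtop.png',t)
i=viewer.camera_info('top')
for c,p,z,sp in(('green',(221,222),.07,0),('yellow',(419,200),.06,0),('red',(433,249),.066,0)):
    b=blob(t,c,p,12);b0=blob(cv2.imread('pics/top0.png'),c,p,12);print(c,b and b[0],b0 and b0[0])
E
```

```text
34.525 [ 0.45197256 -0.01290603  0.19752849]
green [220.4321608  224.62311558] [220.67063492 224.66269841]
yellow [419.14 199.81] [419.16161616 199.84848485]
red [434.28571429 249.54584222] [434.24946695 249.59488273]
```

View pics/end.png

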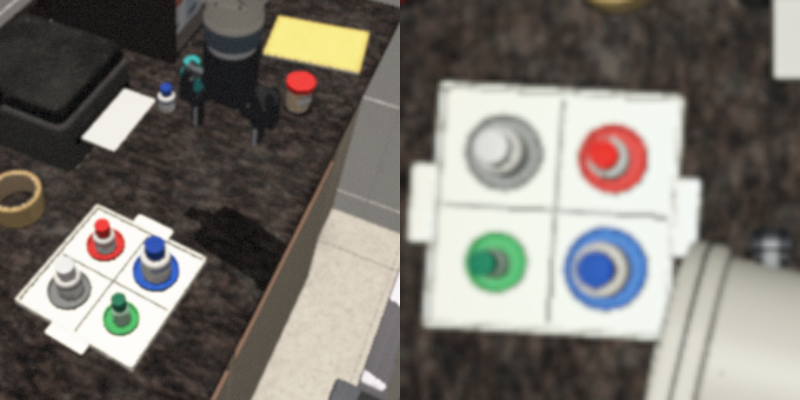

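All four stand upright and centred in their seats: red (103,240), blue (155,265), grey (68,285) and green (120,315) in the left crop. The yellow bottle and the cup have not moved. Handing in.

```bash
python3 -c "
from cell import manip;print(manip.finish_job())"
```

```text
the job is handed in; nothing more can be done
None
```

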